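# Find the key that turns the kitchen chest lock

## Robot

A 6-joint arm with a two-finger parallel gripper is mounted at the origin on the work surface. World frame = base frame: x ahead of the robot, y to its left, z up, the work surface at z = 0. Lengths are in m, angles in rad, forces in N, time in s.
With the tool pointing down it reaches from about 0.375 to 0.9 m from the base axis. Payload 3.1 kg.
Tool frame: the origin (TCP) lies midway between the tips of the shut fingers; the grasp point (between the pads) lies robot.grip_depth behind it (robot.grip_depth is the distance from the TCP to the grasp point, in m); z points along the fingers, y is the line along which they close (so a half turn about z gives the same grasp; the last joint's range is limited). The gripper opens to 87 mm and grips with 3 to 60 N. Pads are 19 mm wide; open, the fingers measure 117 mm over their backs; the gripper's body (75 mm by 190 mm) begins 51 mm behind the grasp point.
Start: joints at [-1.502, 0.527, 1.433, -0, 1.181, -0.178], TCP at [0.153, -0.606, 0.223] pointing down, gripper open.
Joint ranges: [-3.08, 3.08], [-0.75, 2.2], [0.22, 2.44], [-1.43, 4.57], [0, 2.65], [-2.85, 2.85]. Speed limits (rad/s): [2.79, 2.79, 3.14, 3.14, 3.14, 3.14].

## Interface

Orientations are given as a unit quaternion [x, y, z, w].
In Python, from rig import robot gives the robot as it stands.
- The arm moves only by the tool step_hand, called as name(argument=value, ...), one argument or row to a line, values as JSON. Schema: {"type":"object","properties":{"steps":{"type":"array","items":{"type":"array","items":{"type":"number"},"minItems":4,"maxItems":4},"minItems":1,"maxItems":20},"finger_gap":{"type":"number"},"grip_n":{"type":"number"},"only":{"type":"string"},"quiet":{"type":"boolean"},"lines":{"type":"string"}},"required":["steps"],"additionalProperties":false}. steps is a list of rows, 1 to 20 of them, each of 4 numbers: dx, dy, dz in m, then a turn about the tool's z in rad; each row shifts and turns the commanded pose from where the row before left it, along the tool's axes as they then stand; what a row does not reach is not made up. A row lasts 1/12 s, in which the tool goes at most 0.0417 m and 0.125 rad, less where a joint would pass 70% of its speed; a pose out of reach is approached as far as the arm can. finger_gap is the finger opening in m, set as the call begins (left out keeps the last). The fingers move at their own pace and stop on an object; grip_n is the grip in N (left out, the last holds). Time passes only in rows, so rows that do not move let the fingers close. The tool returns the time, the measured TCP pose, the force, the opening and the grip force at its end. only (a regular expression) keeps the lines of the reply that match it, lines (a string "A,B") keeps lines A to B, and quiet returns only ok. Input that does not fit is refused with a message, and nothing moves.
- robot.get_obs(): the state, without advancing time (a new reading comes with each control period).
- robot.camera(name): name is "scene" or "top" or "wrist"; returns a dict with "img" (420x560x3 uint8, red, green, blue), "fx", "fy", "cx", "cy" (pixels), "k1" (the pictures are not rectified: a ray, as slopes to the right and down, at radius r is drawn at 1 + k1 r^2 times it, then the intrinsics apply), "xyz" and "attitude" of the camera in the world. Camera axes: x right, y down, z forward; pixel columns grow to the right and rows downward; lengths in m; the calibration is good to about 2 mm. A picture is of the moment at which its call begins. There is no depth.
- robot.hand_in(): hands the job in; it is judged then, once.
The state is a dict: "time": time; "q": joint angles; "joint_velocities": joint speeds; "joint_torque": joint torques, N m; "position": TCP position; "tool_rot": TCP orientation; "ft_force": force on the tool from outside, world axes, zero at the start; "moment": the same for the moment, N m; "grip_width": finger opening in m; "grip_force": force on a finger pad.
Only numpy, scipy, OpenCV 4.12 (cv2) and the standard library are available. Lean on these libraries where they do the work, as an engineer would, in place of code of your own. Each camera call takes 0.05 s, during which the arm holds its last target. There are 200 camera calls.

## Task

Three chunky keys stand on the kitchen counter, but only one of them turns the lock on the lid of the white medicine chest. Find that key (by eye, or by trying them in turn), put it fully home in the lock's slot, turn the lock clockwise as far as it goes, and leave the key standing upright in the lock.

Things in the scene. Friction and masses are not known exactly. Their poses are not given: they have to be found in the camera images.
- key_short: Upright key standing on its foot, 74 mm tall, about 120 g. Foot: steel bar 46 mm long (x) by 20 mm (y) by 24 mm high. Handle, same on all three keys: pale wooden flat grip 24 mm (x) by 12 mm (y), from 24 to 74 mm above the underside. Origin: centre of the underside, z up. Which key stands where varies.
- key_long: Key like key_short, with the same handle, but its foot is a steel bar 72 mm long (x) by 20 mm (y) by 24 mm high. Origin at the centre of the underside, z up.
- key_round: Key like key_short, with the same handle, but its foot is a steel round plug 26 mm in diameter and 24 mm high. Origin at the centre of the underside, z up; the handle's 24 mm side lies along x.
- lock_slot (a point): Centre of the slot's mouth, 110 mm above the counter, on the lock: an aluminium disc 92 mm across, 24 mm high, on the lid of a fixed white chest 200 x 260 x 85 mm. Slot: straight rectangular hole with black floor, 56 mm long (point's x) by 30 mm wide (y), 20 mm deep (z up); it turns with the disc. The key that fits has 5 mm play all round, about 13 degrees of free turn; a half turn is the same.
- lock (a joint): Turn of the lock disc about the vertical, in rad: grows clockwise seen from above, 0 locked, 1.05 (60 degrees) open at a hard stop; it starts between 0 and 0.15. Light friction (0.2 N m) holds it where it is left.

How it is judged:
On the way, in this order (a step that is already met when the one before it is completed fails the run):
1. the short bar key is fully home in the lock's slot (horizontal distance between key_short and lock_slot below 0.012 m and z of key_short in the frame of lock_slot below -0.015 m), for 0.1 s.
2. with that key in it, the lock is turned clockwise to its stop (value of joint lock above 0.8 rad and horizontal distance between key_short and lock_slot below 0.012 m and z of key_short in the frame of lock_slot below -0.012 m), for 0.1 s.
At the end, for the whole second after the job is handed in: The lock is turned clockwise to at least 0.8 rad (stop at 1.05), and the short bar key stands at rest in its slot: within 12 mm of the slot's centre, its underside at least 15 mm below the mouth, tilted less than 0.2 rad (all of step 1 and value of joint lock above 0.8 rad and angle between key_short's own z axis and vertical below 0.2 rad and linear speed of key_short below 0.02 m/s); the robot touches nothing.
It also fails if it takes over 67 s, if anything falls off the work surface, if the arm or the gripper's body presses on something with over 40 N, if the wrist force passes 120 N, or if a joint passes its speed limit or range.

## Working session

There is one attempt and no reset: what is moved stays moved. The work goes in short steps, Python scripts to look and compute and a tool call to move; the robot and the scene stay as the last step left them, time stands still between calls to the robot, and variables do not carry over. Pictures are saved under pics/ and viewed, at most 10 in all, crops included, and the job is handed in when it is done.

```bash
ls; mkdir -p pics
```

Run:
```python
from rig import robot
import cv2
print(robot.grip_depth, robot.get_obs())
for n in ["top","scene"]:
    c=robot.camera(n); cv2.imwrite(f"pics/{n}0.png",c["img"][:,:,::-1]); print({k:v for k,v in c.items() if k!="img"})
```

```text
pics
rig.py
0.0187 {'time': 0.0, 'q': array([-1.50249246e+00,  5.28482557e-01,  1.43391570e+00, -2.38359541e-05,
        1.18135973e+00, -1.78521672e-01]), 'joint_velocities': array([ 4.06845783e-04,  8.73451867e-04, -1.06389656e-03,  2.68948694e-05,
       -1.33202677e-04, -9.07698690e-04]), 'joint_torque': array([ 6.37398334e-04, -4.40043211e+01, -1.76592869e+01,  6.32627564e-02,
        5.83530567e-02, -1.86941461e-04]), 'position': array([ 0.15266236, -0.6053135 ,  0.22155729]), 'tool_rot': array([ 9.92393164e-01,  1.23104162e-01,  4.86303694e-05, -1.08162928e-03]), 'ft_force': array([-0.12020254,  0.19575218,  0.25902337]), 'moment': array([-0.01855796,  0.01481806,  0.01107036]), 'grip_force': 0.0, 'grip_width': 0.08698774002798236}
{'fx': 396.4420842660689, 'fy': 396.4420842660689, 'cx': 279.092542808068, 'cy': 213.36509118978995, 'k1': -0.07403454492438472, 'xyz': array([ 0.45795371, -0.03488422,  0.83727382]), 'attitude': array([ 0.70679901, -0.70421505,  0.03760756, -0.05569556])}
{'fx': 401.36316173178534, 'fy': 401.36316173178534, 'cx': 282.70409236854687, 'cy': 217.2656915328307, 'k1': -0.07192527193938554, 'xyz': array([ 1.14325301, -0.1255173 ,  0.59286894]), 'attitude': array([ 0.68709183,  0.58804796, -0.277322  , -0.32434075])}
```

View pics/top0.png

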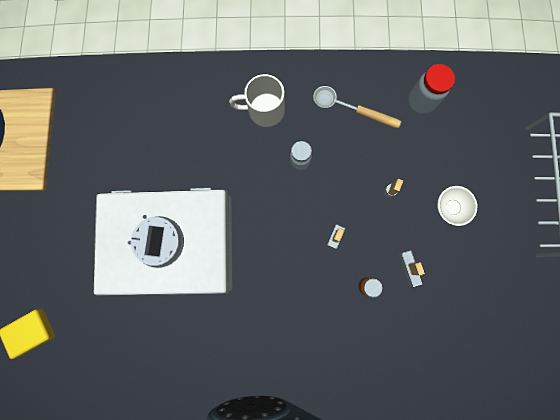

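View pics/scene0.png

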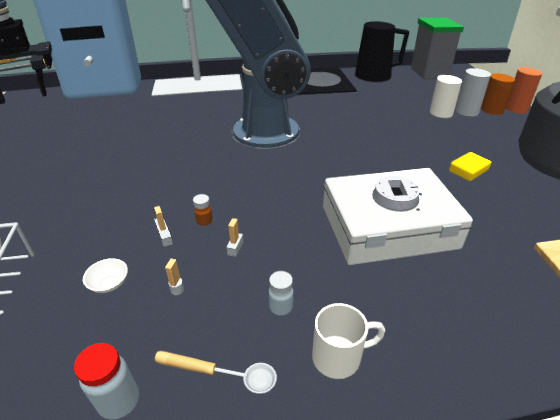

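The top view shows the short bar key at about (336,237), the long one at (413,268), the round one at (394,187), and the lock slot at (155,241). Next I'll measure the short key and the slot.

Create h.py:
```python
import numpy as np, cv2
from scipy.spatial.transform import Rotation as R
def rays(c,uv):
    K=np.array([[c["fx"],0,c["cx"]],[0,c["fy"],c["cy"]],[0,0,1.]])
    p=cv2.undistortPoints(np.float64(uv).reshape(-1,1,2),K,np.array([c["k1"],0,0,0.])).reshape(-1,2)
    return R.from_quat(c["attitude"]).apply(np.c_[p,np.ones(len(p))])
def onz(c,uv,z):
    d=rays(c,uv); return c["xyz"]+d*((z-c["xyz"][2])/d[:,2])[:,None]
def proj(c,P):
    q=R.from_quat(c["attitude"]).inv().apply(np.atleast_2d(P)-c["xyz"]); s=q[:,:2]/q[:,2:]
    s=s*(1+c["k1"]*(s**2).sum(1))[:,None]
    return s*[c["fx"],c["fy"]]+[c["cx"],c["cy"]]
def blob(mask,x0,y0,x1,y1):
    m=np.zeros(mask.shape,np.uint8); m[y0:y1,x0:x1]=mask[y0:y1,x0:x1]
    cs,_=cv2.findContours(m,cv2.RETR_EXTERNAL,cv2.CHAIN_APPROX_NONE)
    return max(cs,key=cv2.contourArea)
def rect(c,cnt,z):
    P=onz(c,cnt.reshape(-1,2),z)[:,:2]; r=cv2.minAreaRect((P*1000).astype(np.float32))
    b=cv2.boxPoints(r); e=[b[1]-b[0],b[2]-b[1]]; l=max(e,key=np.linalg.norm)
    return np.round(r[0],1),np.round(r[1],1),np.round(np.degrees(np.arctan2(l[1],l[0])),1)
```

Run:
```python
from rig import robot
from h import *
c=robot.camera("top"); im=c["img"].astype(int); r,g,b=im[...,0],im[...,1],im[...,2]
wood=((r-b)>50)&(r>120); metal=(abs(r-b)<45)&(r>110); black=(im.max(2)<60)
print("handle",rect(c,blob(wood,322,218,352,255),.074))
u=wood|metal
print("foot",rect(c,blob(metal,322,218,352,255),.024), "all",rect(c,blob(u,322,218,352,255),.024))
print("long",rect(c,blob(u,398,242,430,290),.024))
print("slot",rect(c,blob(black,142,222,170,262),.110))
print("disc",rect(c,blob((r<215)&(r>60),125,205,190,275),.110))
print("lid",rect(c,blob(r>120,80,180,240,300),.085))
a=cv2.resize(c["img"][200:290,110:210],None,fx=6,fy=6,interpolation=2)[:540,:400]
a=cv2.resize(c["img"][205:285,120:190],None,fx=5,fy=5,interpolation=2); k=cv2.resize(c["img"][205:285,300:370],None,fx=5,fy=5,interpolation=2)
cv2.imwrite("pics/crop.png",np.hstack([a,k])[:,:,::-1])
```

```text
handle (array([ 518.3, -130.1]), array([12. , 23.5]), np.float32(-27.0))
foot (array([ 519. , -130.4]), array([21.1, 46.1]), np.float32(-23.6)) all (array([ 518.9, -130.5]), array([21.5, 46.1]), np.float32(-23.7))
long (array([ 455.8, -289.2]), array([72.4, 31.7]), np.float32(18.1))
slot (array([502.7, 214.6]), array([22.6, 53. ]), np.float32(-7.3))
disc (array([502. , 211.3]), array([100.8,  96.6]), np.float32(63.4))
lid (array([504.6, 216.4]), array([202.3, 258.1]), np.float32(-88.4))
```

View pics/crop.png

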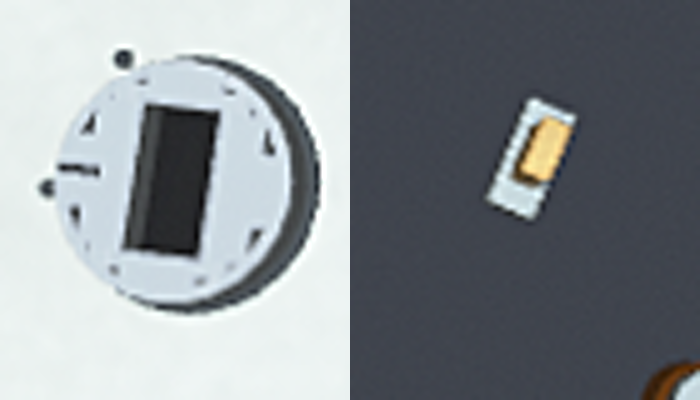

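The crop shows the slot with corners at about (149,226), (164,227), (160,257) and (144,255), and the short key's foot matches its 46×20 mm size. The dark mask missed the slot's lit wall, so I'll work the slot out from its corners later. First I'll move over the key.

step_hand(
  steps=[
    [0.0294, -0.0232, 0, 0],
    [0.0294, -0.0232, 0, 0],
    [0.0294, -0.0232, 0, 0],
    [0.0294, -0.0232, 0, 0],
    [0.0294, -0.0232, 0, 0],
    [0.0294, -0.0232, 0, 0],
    [0.0294, -0.0232, 0, 0],
    [0.0294, -0.0232, 0, 0],
    [0.0294, -0.0232, 0, 0],
    [0.0294, -0.0232, 0, 0],
    [0.0294, -0.0232, 0, 0],
    [0.0294, -0.0232, 0, 0],
    [0.0294, -0.0232, 0, 0],
    [0.0294, -0.0232, 0, 0],
    [0.0294, -0.0232, 0, 0],
    [0.0294, -0.0232, 0, 0],
    [0, 0, 0, 0],
    [0, 0, 0, 0],
  ],
  finger_gap=0.06,
)

```text
time: 1.65
position: [0.5188, -0.1293, 0.2223]
tool_rot: [0.992, 0.125, -0.0, -0.0]
ft_force: [-0.2, -0.1, -0.3]
grip_width: 0.0604
grip_force: 0.0
```

step_hand(
  steps=[
    [0, 0, 0, -0.12],
    [0, 0, 0, -0.12],
    [0, 0, 0, -0.12],
    [0, 0, 0, -0.12],
    [0, 0, 0, -0.12],
    [0, 0, 0, -0.12],
    [0, 0, 0, -0.12],
    [0, 0, 0, -0.12],
    [0, 0, 0, -0.12],
    [0, 0, 0, -0.12],
    [0, 0, 0, -0.12],
    [0, 0, 0, -0.12],
    [0, 0, 0, -0.12],
    [0, 0, 0, -0.12],
    [0, 0, 0, -0.12],
    [0, 0, 0, -0.12],
    [0, 0, 0, -0.12],
    [0, 0, 0, -0.12],
    [0, 0, 0, -0.12],
    [0, 0, 0, -0.12],
  ],
)

```text
time: 3.32
position: [0.5171, -0.1326, 0.2224]
tool_rot: [0.243, 0.97, -0.0, -0.0]
ft_force: [0.1, -0.5, -0.2]
grip_width: 0.0603
grip_force: 0.0
```

Add to h.py:
```python
def go(robot,xy,z,yaw):
    o=robot.get_obs(); M=R.from_quat(o["tool_rot"]); m=M.as_matrix(); y=np.degrees(np.arctan2(m[1,0],m[0,0]))
    print("yaw",round(y,2),"tilt",np.round(m[:,2],3),"q",np.round(o["q"],2),"d",np.round(M.inv().apply(np.r_[xy,z]-o["position"]),4),"turn",round(np.radians((y-yaw+180)%360-180),3),"t",o["time"])
```

Run:
```python
from rig import robot
from h import *
c=robot.camera("top")
s=onz(c,[(149.2,225.5),(164.2,227),(159.8,256.7),(144.4,255)],.11)[:,:2]
print(s.round(4),s.mean(0),[np.linalg.norm(s[i]-s[i-1]).round(4) for i in range(4)],[np.degrees(np.arctan2(*(a-b)[::-1])).round(1) for a,b in((s[0],s[3]),(s[1],s[2]))])
go(robot,[.5187,-.1303],.2,156)
w=robot.camera("wrist"); print(w["xyz"],w["fx"]); cv2.imwrite("pics/w0.png",w["img"][:,:,::-1])
```

```text
[[0.5311 0.2275]
 [0.5284 0.1986]
 [0.4731 0.2047]
 [0.476  0.2341]] [0.50214819 0.2162207 ] [np.float64(0.0555), np.float64(0.029), np.float64(0.0556), np.float64(0.0295)] [np.float64(-6.9), np.float64(-6.3)]
yaw 152.09 tilt [-0.001 -0.    -1.   ] q [-0.46  0.41  1.66 -0.    1.08 -1.54] d [-0.0003  0.0028  0.0224] turn -0.068 t 3.3667
[ 0.44802807 -0.09510158  0.38455342] 374.28723530244645
```

View pics/w0.png

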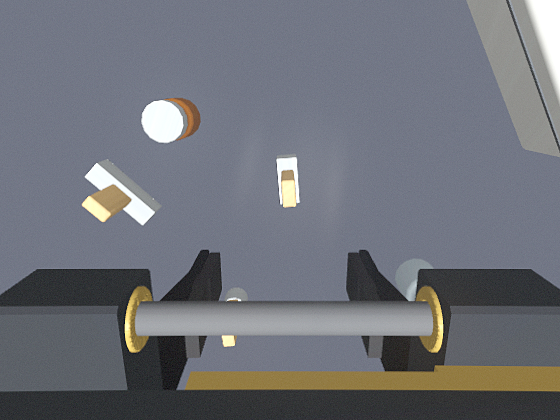

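The wrist view shows the short key at about (288,180), almost in line with the fingers; the long key is at left and the round one below. I'll refine its position from this view.

Run:
```python
from rig import robot
from h import *
c=robot.camera("wrist"); im=c["img"].astype(int); r,g,b=im[...,0],im[...,1],im[...,2]
wood=((r-b)>50)&(r>110); metal=(abs(r-b)<50)&(r>140)
print(rect(c,blob(wood|metal,265,145,312,220),.024),rect(c,blob(metal,265,145,312,220),.024))
print("handle top",onz(c,[(282,186),(294,186),(282,206),(297,206)],.074)[:,:2])
go(robot,[.5187,-.1303],.036,156)
```

```text
(array([ 521.3, -129.7]), array([19.9, 52.6]), np.float32(-23.5)) (array([ 520.3, -129.2]), array([19.9, 50.3]), np.float32(-23.5))
handle top [[ 0.51267364 -0.13091307]
 [ 0.51754302 -0.12193377]
 [ 0.528265   -0.13939647]
 [ 0.53444981 -0.12798946]]
yaw 151.38 tilt [-0.001  0.    -1.   ] q [-0.46  0.41  1.66 -0.    1.08 -1.53] d [-0.0003  0.0024  0.1864] turn -0.081 t 3.4667
```

step_hand(
  steps=[
    [0, 0.0024, 0, -0.085],
    [0, 0, 0.03, 0],
    [0, 0, 0.03, 0],
    [0, 0, 0.03, 0],
    [0, 0, 0.03, 0],
    [0, 0, 0.03, 0],
    [0, 0, 0.02, 0],
    [0, 0, 0.016, 0],
    [0, 0, 0, 0],
    [0, 0, 0, 0],
  ],
)

```text
time: 4.3
position: [0.5186, -0.1293, 0.0359]
tool_rot: [0.205, 0.979, 0.0, -0.001]
ft_force: [1.8, 0.1, -0.6]
grip_width: 0.0601
grip_force: 0.0
```

Run:
```python
from rig import robot
from h import *
go(robot,[.519,-.130],.036,156.4)
```

```text
yaw 156.37 tilt [-0.002  0.001 -1.   ] q [-0.45  0.7   1.8  -0.    0.65 -1.61] d [-0.0007 -0.0005 -0.0001] turn -0.0 t 4.3
```

step_hand(
  steps=[
    [0, 0, 0, 0],
    [0, 0, 0, 0],
    [0, 0, 0, 0],
    [0, 0, 0, 0],
    [0, 0, 0, 0],
    [0, 0, 0, 0],
    [0, 0, 0, 0],
    [0, 0, 0, 0],
  ],
  finger_gap=0,
  grip_n=30,
)

```text
time: 4.97
position: [0.5194, -0.129, 0.0367]
tool_rot: [0.203, 0.979, -0.0, 0.0]
ft_force: [-0.2, 0.6, 0.9]
grip_width: 0.0146
grip_force: 0.0
```

step_hand(
  steps=[
    [0, 0, 0, 0],
    [0, 0, 0, 0],
    [0, 0, 0, 0],
    [0, 0, 0, 0],
    [0, 0, 0, 0],
  ],
)

```text
time: 5.38
position: [0.5193, -0.129, 0.0366]
tool_rot: [0.203, 0.979, 0.0, -0.0]
ft_force: [-0.5, -0.3, 1.7]
grip_width: 0.0117
grip_force: 30.0
```

step_hand(
  steps=[
    [0, 0, -0.02, 0],
    [0, 0, -0.03, 0],
    [0, 0, -0.03, 0],
    [0, 0, -0.03, 0],
    [0, 0, -0.03, 0],
    [0, 0, -0.03, 0],
    [0, 0, -0.01, 0],
    [0, 0, 0, 0],
    [0, 0, 0, 0],
    [0, 0, 0, 0],
  ],
)

```text
time: 6.22
position: [0.5179, -0.1284, 0.2145]
tool_rot: [0.203, 0.979, 0.001, -0.002]
ft_force: [-0.2, 0.7, -1.5]
grip_width: 0.0118
grip_force: 30.0
```

Run:
```python
from rig import robot
from h import *
go(robot,[.5021,.2162],.21,173.4)
```

```text
yaw 156.52 tilt [-0.004  0.002 -1.   ] q [-0.45  0.42  1.67 -0.    1.06 -1.61] d [0.1517 0.3098 0.0052] turn -0.295 t 6.2167
```

step_hand(
  steps=[
    [0.01264, 0.02582, 0, 0],
    [0.01264, 0.02582, 0, 0],
    [0.01264, 0.02582, 0, 0],
    [0.01264, 0.02582, 0, 0],
    [0.01264, 0.02582, 0, 0],
    [0.01264, 0.02582, 0, 0],
    [0.01264, 0.02582, 0, 0],
    [0.01264, 0.02582, 0, 0],
    [0.01264, 0.02582, 0, 0],
    [0.01264, 0.02582, 0, 0],
    [0.01264, 0.02582, 0, 0],
    [0.01264, 0.02582, 0, 0],
    [0, 0, 0, -0.1],
    [0, 0, 0, -0.1],
    [0, 0, 0, -0.095],
    [0, 0, 0, 0],
    [0, 0, 0, 0],
    [0, 0, 0, 0],
  ],
)

```text
time: 7.72
position: [0.503, 0.2153, 0.2152]
tool_rot: [0.059, 0.998, -0.0, -0.001]
ft_force: [0.9, -0.3, -2.1]
grip_width: 0.0117
grip_force: 30.0
```

Run:
```python
from rig import robot
from h import *
go(robot,[.5021,.2162],.21,173.4)
c=robot.camera("top"); w=robot.camera("wrist"); s=robot.camera("scene")
a=cv2.resize(c["img"][180:300,90:230],None,fx=2.5,fy=2.5)
cv2.imwrite("pics/a.png",np.hstack([cv2.resize(w["img"],(400,300)),cv2.resize(s["img"][110:290,280:520],(400,300))])[:,:,::-1])
```

```text
yaw 173.29 tilt [-0.003 -0.001 -1.   ] q [ 0.2   0.43  1.64  0.    1.08 -1.25] d [0.001  0.0008 0.0052] turn -0.002 t 7.7167
```

View pics/a.png

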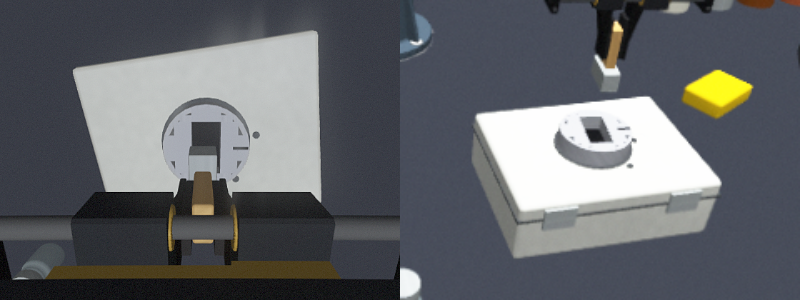

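The wrist and scene views show the key held upright over the lock, in line with the slot. I'll descend in stages and watch the force.

step_hand(
  steps=[
    [0.001, 0.0008, 0.02, 0],
    [0, 0, 0.02, 0],
    [0, 0, 0.015, 0],
    [0, 0, 0.011, 0],
    [0, 0, 0, 0],
    [0, 0, 0, 0],
  ],
)

```text
time: 8.37
position: [0.5025, 0.2163, 0.1502]
tool_rot: [0.058, 0.998, -0.0, -0.001]
ft_force: [0.2, -0.6, -0.7]
grip_width: 0.0121
grip_force: 30.0
```

Run:
```python
from rig import robot
from h import *
go(robot,[.5021,.2162],.1275,173.4)
c=robot.camera("top"); w=robot.camera("wrist"); s=robot.camera("scene")
cv2.imwrite("pics/b.png",np.hstack([cv2.resize(w["img"][90:300,140:420],(400,300)),cv2.resize(s["img"][150:240,340:460],(400,300),interpolation=2)])[:,:,::-1])
```

```text
yaw 173.38 tilt [-0.001 -0.    -1.   ] q [ 0.2   0.52  1.7   0.    0.92 -1.25] d [ 0.0004 -0.0001  0.0227] turn -0.0 t 8.3667
```

View pics/b.png

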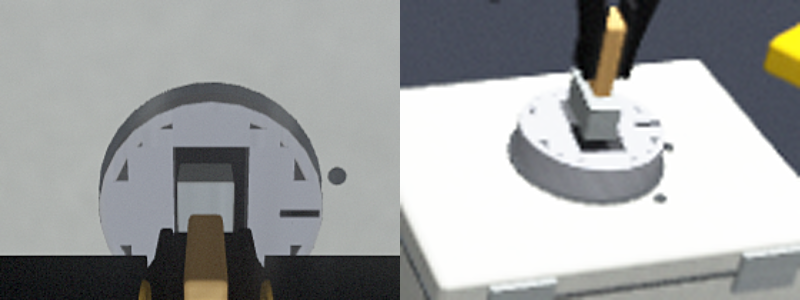

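The foot sits about 2 mm to the left of the slot's centre: the slot's edges are at crop columns 174–249 and the foot's at 177–234. I'll shift 1.8 mm and insert.

step_hand(
  steps=[
    [0.0005, 0.0018, 0, 0],
    [0, 0, 0.006, 0],
    [0, 0, 0.006, 0],
    [0, 0, 0, 0],
  ],
)

```text
time: 8.85
position: [0.5015, 0.2182, 0.1374]
tool_rot: [0.057, 0.998, -0.0, -0.001]
ft_force: [-0.7, -0.5, -1.2]
grip_width: 0.0116
grip_force: 30.0
```

step_hand(
  steps=[
    [0, 0, 0.005, 0],
    [0, 0, 0.005, 0],
    [0, 0, 0.0006, 0],
    [0, 0, 0, 0],
    [0, 0, 0, 0],
  ],
)

```text
time: 9.27
position: [0.5025, 0.2183, 0.1278]
tool_rot: [0.057, 0.998, -0.0, -0.0]
ft_force: [0.2, -0.5, -1.8]
grip_width: 0.0115
grip_force: 30.0
```

step_hand(
  steps=[
    [0, 0, 0.0008, 0.08],
    [0, 0, 0, 0.08],
    [0, 0, 0, 0.08],
    [0, 0, 0, 0.08],
    [0, 0, 0, 0.08],
    [0, 0, 0, 0.08],
    [0, 0, 0, 0.08],
    [0, 0, 0, 0.08],
    [0, 0, 0, 0.08],
    [0, 0, 0, 0.08],
    [0, 0, 0, 0.08],
    [0, 0, 0, 0.08],
    [0, 0, 0, 0.08],
    [0, 0, 0, 0],
  ],
  grip_n=50,
)

```text
time: 10.43
position: [0.5032, 0.2188, 0.1274]
tool_rot: [0.546, 0.838, 0.001, 0.001]
ft_force: [0.9, 1.5, -2.6]
grip_width: 0.0116
grip_force: 50.0
```

Run:
```python
from rig import robot
from h import *
go(robot,[.5021,.2175],.127,100)
print(robot.get_obs()["moment"],robot.get_obs()["ft_force"])
c=robot.camera("top"); s=robot.camera("scene")
cv2.imwrite("pics/c.png",np.hstack([cv2.resize(c["img"][195:285,100:220],(400,300),interpolation=2),cv2.resize(s["img"][150:240,340:460],(400,300),interpolation=2)])[:,:,::-1])
```

```text
yaw 113.77 tilt [ 0.002  0.001 -1.   ] q [ 0.21  0.56  1.71  0.    0.87 -0.21] d [-0.0007 -0.0015  0.0004] turn 0.24 t 10.4333
[ 0.30600609 -0.31832094  0.05940064] [ 0.89714312  1.49125392 -2.57589853]
```

View pics/c.png

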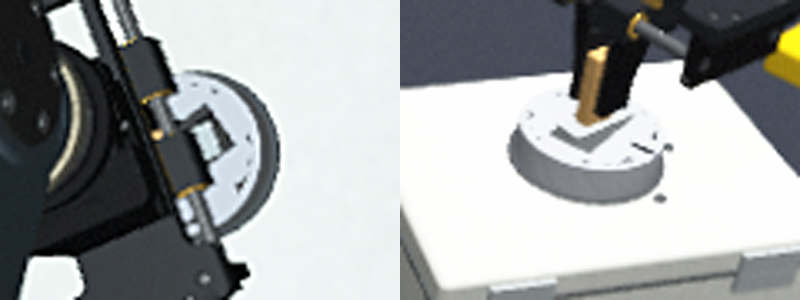

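The lock is turning: the slot has swung round and the disc's mark is nearing the second dot on the lid. I'll carry on to the stop.

step_hand(
  steps=[
    [0, 0, 0, 0.05],
    [0, 0, 0, 0.05],
    [0, 0, 0, 0.04],
    [0, 0, 0, 0],
  ],
)

```text
time: 10.87
position: [0.5033, 0.2187, 0.1274]
tool_rot: [0.602, 0.799, 0.001, 0.001]
ft_force: [0.8, 1.9, -3.0]
grip_width: 0.012
grip_force: 50.2
```

Run:
```python
from rig import robot
print(robot.get_obs()["moment"])
```

```text
[ 0.43790168 -0.43324398  0.56846215]
```

step_hand(
  steps=[
    [0, 0, 0, 0.04],
    [0, 0, 0, 0.04],
    [0, 0, 0, 0.03],
    [0, 0, 0, 0],
  ],
)

```text
time: 11.2
position: [0.5032, 0.2187, 0.1275]
tool_rot: [0.644, 0.765, 0.001, 0.001]
ft_force: [1.3, 2.3, -3.0]
grip_width: 0.0125
grip_force: 54.4
```

Run:
```python
from rig import robot
from h import *
go(robot,[.5021,.2175],.127,100)
print(robot.get_obs()["moment"])
```

```text
yaw 99.86 tilt [ 0.002 -0.    -1.   ] q [ 0.21  0.56  1.71 -0.    0.87  0.04] d [-0.001  -0.0013  0.0005] turn -0.003 t 11.2
[ 0.62931298 -0.41454172  1.32735094]
```

The moment has risen to 1.3 N m, so the lock is at its stop. I'll ease back slightly, release and lift.

step_hand(
  steps=[
    [0, 0, 0, -0.04],
    [0, 0, 0, -0.04],
    [0, 0, 0, -0.03],
    [0, 0, 0, 0],
  ],
)

```text
time: 11.53
position: [0.5032, 0.2187, 0.1275]
tool_rot: [0.602, 0.798, 0.001, 0.0]
ft_force: [1.6, 2.2, -2.7]
grip_width: 0.0117
grip_force: 49.8
```

step_hand(
  steps=[
    [0, 0, 0, 0],
    [0, 0, 0, 0],
    [0, 0, 0, 0],
    [0, 0, 0, 0],
    [0, 0, 0, 0],
    [0, 0, 0, 0],
    [0, 0, 0, 0],
    [0, 0, 0, 0],
  ],
  finger_gap=0.045,
)

```text
time: 12.2
position: [0.5024, 0.2182, 0.1272]
tool_rot: [0.603, 0.798, -0.0, -0.0]
ft_force: [-0.2, 0.4, -0.2]
grip_width: 0.0442
grip_force: 0.0
```

step_hand(
  steps=[
    [0, 0, -0.02, 0],
    [0, 0, -0.03, 0],
    [0, 0, -0.03, 0],
    [0, 0, -0.03, 0],
    [-0.04, 0, 0, 0],
    [-0.04, 0, 0, 0],
    [-0.04, 0, 0, 0],
    [-0.04, 0, 0, 0],
    [0, 0, 0, 0],
    [0, 0, 0, 0],
  ],
)

```text
time: 13.03
position: [0.5466, 0.0623, 0.2371]
tool_rot: [0.605, 0.796, 0.0, -0.0]
ft_force: [0.5, 0.1, -0.4]
grip_width: 0.0448
grip_force: 0.0
```

Run:
```python
from rig import robot
from h import *
c=robot.camera("top"); s=robot.camera("scene")
cv2.imwrite("pics/d.png",np.hstack([cv2.resize(c["img"][195:285,100:220],(400,300),interpolation=2),cv2.resize(s["img"][150:240,340:460],(400,300),interpolation=2)])[:,:,::-1])
```

```text
(no output)
```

View pics/d.png

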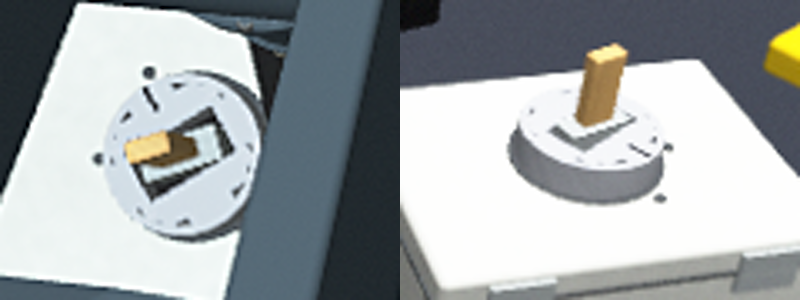

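The key stands upright, seated in the slot, and the mark lines up with the second dot on the lid. The arm is clear of everything.

```bash
python3 -c "
from rig import robot
print(robot.hand_in())"
```

```text
the job is handed in; nothing more can be done
None
```

I put the short bar key fully into the lock, turned the lock clockwise to its stop, left the key standing upright with the arm clear, and handed in at about 13 s; hand-in returned no verdict.

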